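# Make up three practical kits on the laboratory bench

## Robot

A 6-joint arm with a two-finger parallel gripper is mounted at the origin on the work surface. World frame = base frame: x ahead of the robot, y to its left, z up, the work surface at z = 0. Lengths are in mm, angles in rad, forces in N, time in s.
With the tool pointing down it reaches from about 275 to 875 mm from the base axis. Payload 12.5 kg.
Tool frame: the origin (TCP) lies at the very end of the fingers, on their centre line; the grasp point (between the pads) lies 19 mm behind it (robot.grip_depth is the distance from the TCP to the grasp point, in mm); z points along the fingers, y is the direction in which the jaws open and shut (so a half turn about z gives the same grasp; the last joint's range is limited). The gripper opens to 85 mm and grips with 20 to 120 N. Pads are 22 mm wide; open, the fingers measure 114 mm over their backs; the gripper's body (76 mm by 85 mm) begins 54 mm behind the grasp point. The pads swing forward as they close: fully open they stand 13 mm farther back than shut.
Start: joints at [1.016, 0.351, 1.652, -0, 1.139, -0.085], TCP at [248.957, 490.413, 231.29] pointing down, gripper open.
Joint ranges: [-2.75, 2.75], [-0.79, 2.1], [0.01, 2.65], [-1.57, 4.71], [0.07, 3.14], [-2.87, 2.87]. Speed limits (rad/s): [2.22, 2.22, 2.79, 3.14, 3.14, 3.14].

## Interface

Orientations are given as a 3x3 rotation matrix whose columns are the frame's x, y, z axes.
In Python, from rig import robot gives the robot as it stands.
- The arm moves only by the tool jog_arm, never from a script. Its argument "series" is a list of rows, each a list of 7 numbers: the finger opening in mm, from 0 to 85.4, then the shift along the tool's x, y, z in mm, then the turn, a rotation vector about the tool's x, y, z in rad. In form: [[gripper, x, y, z, wx, wy, wz], ...]. A call has 1 to 5 rows; each row shifts and turns the commanded pose from where the row before left it, along the tool's axes as they then stand; what a row does not reach is not made up. A row lasts 1/8 s, in which the tool goes at most 62.5 mm and 10.7 degrees, less where a joint would pass 70% of its speed; a pose out of reach is approached as far as the arm can. A call with a gripper value outside its range is refused whole. The fingers move at their own pace and stop on an object; "newtons" is the grip in N (left out, the last holds). Time passes only in rows, so rows that do not move let the fingers close. It gives the time, the measured TCP pose, the force and the opening at its end, in the units of the state.
- robot.observe(): the state, without advancing time (a new reading comes with each control period).
- robot.snapshot(name): name is "scene" or "side" or "wrist"; returns the picture (384x512x3 uint8, red, green, blue); there is no depth.
- robot.camera_model(name): a dict with "K" (3x3 intrinsics, pixels), "dist" ([k1, k2, p1, p2, k3] as OpenCV has them; the pictures are not rectified), "R" (3x3) and "t" (3): a world point X has camera coordinates R X + t. Camera axes: x right, y down, z forward; pixel columns grow to the right and rows downward; lengths in mm; the calibration is good to about 2 mm. A picture is of the moment at which its call begins: read the wrist's pose just before it. camera_model takes no time and is no camera call; for the wrist camera it gives the pose at the moment of the call.
- robot.close_job(): hands the job in, once; it reports no verdict.
The state is a dict: "t": time; "joints": joint angles; "qvel": joint speeds; "joint_efforts": joint torques, N m; "ee_pos": TCP position; "tcp_rot": TCP orientation; "force": force on the tool from outside, world axes, zero at the start; "wrist_torque": the same for the moment, N m; "finger_gap": finger opening in mm.
Only numpy, scipy, OpenCV 4.12 (cv2) and the standard library are available. Lean on these libraries where they do the work, as an engineer would, in place of code of your own. Each camera call takes 0.05 s, during which the arm holds its last target. There are 200 camera calls.

## Task

Make up the trays for three practicals: put the dropper bottle and the box of slides in the tray with the slide rack, the spirit burner and the evaporating basin on the mat in the tray with the heatproof mat, and the smaller of the two beakers in the tray with the test-tube rack. Each must be set down gently, not dropped, and stand right way up, flat on its tray's floor or mat. Leave the larger beaker where it is.

Things in the scene. Friction and masses are not known exactly. Their poses are not given: they have to be found in the camera images.
- slide_tray: grey open plastic tray, fixed, 150 x 200 x 30 mm high (x, y, z), walls 3, floor 4 mm thick, thin rim out to 6 mm. Origin at the centre of its underside, y along its length, z up. Its -y end (y from -97 to -60 mm) is taken up by a white slotted slide rack with five glass slides standing on edge, up to 40 mm high; the floor is free for y -58 to 97 and x -72 to 72 mm.
- heat_tray: grey open plastic tray, fixed, 150 x 200 x 30 mm high (x, y, z), walls 3, floor 4 mm thick, thin rim out to 6 mm. Origin at the centre of its underside, y along its length, z up. A pale heatproof mat 6 mm thick covers its floor, so things stand 10 mm above its underside; all of the mat is free.
- tube_tray: grey open plastic tray, fixed, 150 x 200 x 30 mm high (x, y, z), walls 3, floor 4 mm thick, thin rim out to 6 mm. Origin at the centre of its underside, y along its length, z up. Its -y end (y from -97 to -60 mm) is taken up by a wooden rack, 46 mm high, with four small test tubes reaching 83 mm high; the floor is free for y -58 to 97 and x -72 to 72 mm.
- dropper_bottle_center (a point): small amber glass dropper bottle with a paper label, black collar and black rubber teat; 88 mm high, straight round body 36 mm in diameter up to 50 mm. This point is on its axis, 44 mm above its foot; z up along the bottle. 85 g.
- slide_box_center (a point): cardboard box of microscope slides, 32 x 80 x 30 mm high (x, y, z), pale lid with a grey label on top. This point is the centre of the box, 15 mm above its underside; y along its length: grip it across its 32 mm width (x). 140 g.
- spirit_burner_center (a point): squat round metal spirit burner with a brass collar and a steel snuffer cap; 80 mm high, straight body 52 mm in diameter up to 44 mm (55 mm over the flange at its foot), a small brass filler at the shoulder on its +x side. This point is on its axis, 40 mm above its foot; z up. 160 g.
- basin_center (a point): white porcelain evaporating basin, a round open bowl 60 mm in outside diameter at the rim and 28 mm high, its side nearly upright above 13 mm, with a little pouring lip on its +x side. This point is on its axis, 14 mm above its foot; z up. 65 g.
- small_beaker_center (a point): the smaller of two translucent plastic beakers with blue marks: straight side, 44 mm outside diameter, 60 mm high, open on top. This point is on its axis, 30 mm above its foot; z up. 35 g.
- large_beaker_center (a point): the larger of two translucent plastic beakers with blue marks, not wanted: 62 mm outside diameter, 88 mm high. This point is on its axis, 44 mm above its foot.

How it is judged (in metres and radians):
At the end, for the whole second after the job is handed in: Each of the five is in its own tray: centre within 68 mm of the tray's middle across and 93 mm along, foot on the floor or mat within 6 mm, upright within 0.12 rad, at rest (under 20 mm/s). Bottle, slide box: slide rack; burner, basin: mat; smaller beaker: tube rack (x of dropper_bottle_center in the frame of slide_tray between -0.068 and 0.068 m and y of dropper_bottle_center in the frame of slide_tray between -0.093 and 0.093 m and z of dropper_bottle_center in the frame of slide_tray between 0.042 and 0.054 m and angle between each of dropper_bottle_center, slide_box_center, spirit_burner_center, basin_center, small_beaker_center's own z axis and vertical below 0.12 rad and linear speed of each of dropper_bottle, slide_box, spirit_burner, basin, small_beaker below 0.02 m/s and x of slide_box_center in the frame of slide_tray between -0.068 and 0.068 m and y of slide_box_center in the frame of slide_tray between -0.093 and 0.093 m and z of slide_box_center in the frame of slide_tray between 0.013 and 0.025 m and x of spirit_burner_center in the frame of heat_tray between -0.068 and 0.068 m and y of spirit_burner_center in the frame of heat_tray between -0.093 and 0.093 m and z of spirit_burner_center in the frame of heat_tray between 0.044 and 0.056 m and x of basin_center in the frame of heat_tray between -0.068 and 0.068 m and y of basin_center in the frame of heat_tray between -0.093 and 0.093 m and z of basin_center in the frame of heat_tray between 0.018 and 0.03 m and x of small_beaker_center in the frame of tube_tray between -0.068 and 0.068 m and y of small_beaker_center in the frame of tube_tray between -0.093 and 0.093 m and z of small_beaker_center in the frame of tube_tray between 0.028 and 0.04 m); the robot touches nothing.
It fails at once if one of the five things is dropped into its tray (arrives faster than 0.65 m/s, a fall of over 2 cm) ((horizontal distance between dropper_bottle_center and slide_tray below 0.12 m and z of dropper_bottle_center in the frame of slide_tray below 0.063 m and linear speed of dropper_bottle above 0.65 m/s) or (horizontal distance between slide_box_center and slide_tray below 0.12 m and z of slide_box_center in the frame of slide_tray below 0.034 m and linear speed of slide_box above 0.65 m/s) or (horizontal distance between spirit_burner_center and heat_tray below 0.12 m and z of spirit_burner_center in the frame of heat_tray below 0.065 m and linear speed of spirit_burner above 0.65 m/s) or (horizontal distance between basin_center and heat_tray below 0.12 m and z of basin_center in the frame of heat_tray below 0.039 m and linear speed of basin above 0.65 m/s) or (horizontal distance between small_beaker_center and tube_tray below 0.12 m and z of small_beaker_center in the frame of tube_tray below 0.049 m and linear speed of small_beaker above 0.65 m/s)).
It fails at once if the larger beaker is moved more than 20 mm from where it stood (distance of large_beaker_center from where it was at the start of the episode above 0.02 m).
It also fails if it takes over 128 s, if anything falls off the work surface, if the arm or the gripper's body presses on something with over 40 N, if the wrist force passes 120 N, or if a joint passes its speed limit or range.

## Working session

There is one attempt and no reset: what is moved stays moved. The work goes in short steps, Python scripts to look and compute and a tool call to move; the robot and the scene stay as the last step left them, time stands still between calls to the robot, and variables do not carry over. Pictures are saved under pics/ and viewed, about 12 in all and at most 16, crops included, and the job is handed in when it is done.

Besides the shell and the picture viewer there is one more tool, called after "Request:" as a command line: name --pt "numbers of a row" for each row, then --argument value for the rest. jog_arm: Moves the arm, as the interface text tells. Its arguments: {"type":"object","properties":{"series":{"type":"array","items":{"type":"array","items":{"type":"number"}}},"newtons":{"type":"number"}},"required":["series"]}

```bash
ls; mkdir -p pics
python3 - <<'E'
from rig import robot
import cv2,numpy as np
s=robot.observe();print(s['t'],s['ee_pos'],s['finger_gap']);print(np.round(s['tcp_rot'],3))
for n in("scene","side","wrist"):
    m=robot.camera_model(n);print(n,np.round(m['K'],1).tolist(),np.round(m['dist'],3),np.round(m['R'],3).tolist(),np.round(m['t'],1))
    cv2.imwrite(f'pics/{n}0.png',cv2.resize(robot.snapshot(n)[:,:,::-1],(768,576)))
E
```

```text
pics
0.0 [248.79097768 490.16075497 230.76211385] 85.823286887121
[[-0.892  0.453 -0.001]
 [ 0.453  0.892 -0.001]
 [ 0.    -0.001 -1.   ]]
scene [[439.2, 0.0, 254.9], [0.0, 439.2, 188.2], [0.0, 0.0, 1.0]] [-0.144  0.     0.     0.     0.   ] [[-0.057, 0.998, 0.0], [0.66, 0.038, -0.75], [-0.749, -0.043, -0.661]] [  17.7 -303.  1344.4]
side [[477.0, 0.0, 253.9], [0.0, 477.0, 194.5], [0.0, 0.0, 1.0]] [-0.103  0.     0.     0.     0.   ] [[0.801, -0.599, 0.016], [-0.436, -0.601, -0.67], [0.411, 0.529, -0.742]] [-389.2  271.3 1101.9]
wrist [[277.0, 0.0, 258.9], [0.0, 277.0, 191.7], [0.0, 0.0, 1.0]] [-0.061  0.     0.     0.     0.   ] [[0.453, 0.891, -0.001], [0.858, -0.436, 0.273], [0.243, -0.125, -0.962]] [-550.6  -34.7  378.8]
```

View pics/scene0.png

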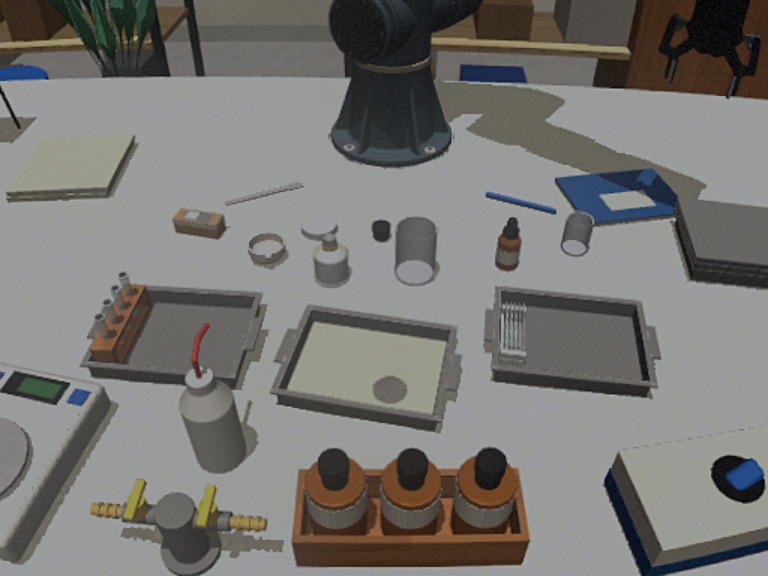

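View pics/side0.png

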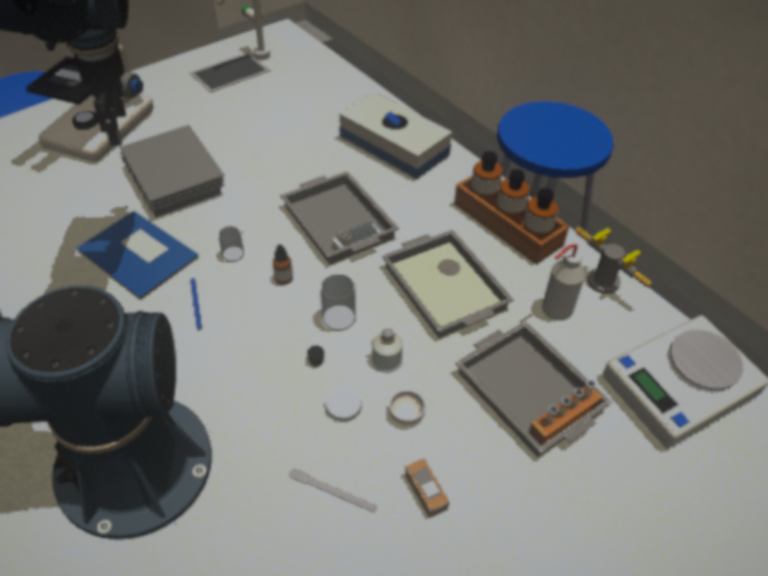

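The scene view (768 px wide) shows the slide box at (199,222), basin (267,248), burner (331,262), large beaker (415,250), bottle (508,245) and small beaker (576,233). The trays from left to right are tube (175,335), heat (367,365) and slide (575,340). The side view shows the same things, all standing.

```bash
cat > h.py <<'E'
import numpy as np, cv2
from rig import robot
def cast(m,px,z):
    px=np.array(px,float).reshape(-1,1,2)
    n=cv2.undistortPoints(px,np.array(m['K']),np.array(m['dist'])).reshape(-1,2)
    R=np.array(m['R']);t=np.array(m['t'])
    d=np.c_[n,np.ones(len(n))]@R; c=-R.T@t
    return c+d*((np.broadcast_to(z,len(n))-c[2])/d[:,2])[:,None]
def proj(m,P):
    R=np.array(m['R']);return cv2.projectPoints(np.array(P,float).reshape(-1,3),cv2.Rodrigues(R)[0],np.array(m['t']),np.array(m['K']),np.array(m['dist']))[0].reshape(-1,2)
def snap(n,f=None):
    m=robot.camera_model(n);im=robot.snapshot(n)[:,:,::-1].copy()
    if f: cv2.imwrite(f'pics/{f}.png',cv2.resize(im,(768,576)))
    return m,im
E
python3 - <<'E'
from h import *
ms=robot.camera_model('scene');md=robot.camera_model('side')
def show(n,s,d,z):
    a=cast(ms,np.array(s)/1.5,z);b=cast(md,np.array(d)/1.5,z)
    print(n,a[:,:2].round().tolist(),b[:,:2].round().tolist())
show('box top ctr',[(199,215)],[(426,483)],30)
show('basin rim ctr',[(267,243)],[(406,404)],28)
show('burner top',[(329,238)],[(387,334)],80)
show('largeB foot',[(414,270)],[(338,317)],2)
show('bottle top',[(512,222)],[(281,248)],86)
show('bottle foot',[(507,264)],[(283,278)],0)
show('small foot',[(575,247)],[(232,252)],2)
T={'slide':([(496,288),(641,302),(657,390),(494,383)],[(345,174),(281,209),(332,262),(396,215)]),
'heat':([(306,308),(457,322),(441,424),(277,404)],[(452,233),(384,268),(440,333),(510,297)]),
'tube':([(122,285),(263,292),(245,384),(88,372)],[(520,322),(457,373),(540,452),(607,402)])}
for k,(s,d) in T.items():
    show(k,s,d,30)
E
```

```text
box top ctr [[341.0, -304.0]] [[342.0, -304.0]]
basin rim ctr [[407.0, -176.0]] [[405.0, -176.0]]
burner top [[456.0, -69.0]] [[441.0, -74.0]]
largeB foot [[429.0, 56.0]] [[432.0, 59.0]]
bottle top [[409.0, 199.0]] [[403.0, 197.0]]
bottle foot [[404.0, 202.0]] [[403.0, 203.0]]
small foot [[355.0, 318.0]] [[357.0, 322.0]]
slide [[495.0, 175.0], [514.0, 383.0], [677.0, 366.0], [673.0, 160.0]] [[660.0, 363.0], [488.0, 346.0], [488.0, 159.0], [669.0, 193.0]]
heat [[552.0, -93.0], [568.0, 116.0], [739.0, 93.0], [721.0, -104.0]] [[727.0, 86.0], [558.0, 88.0], [543.0, -96.0], [702.0, -107.0]]
tube [[520.0, -374.0], [523.0, -159.0], [693.0, -149.0], [689.0, -360.0]] [[675.0, -161.0], [511.0, -179.0], [517.0, -370.0], [672.0, -370.0]]
```

Request:
jog_arm --pt "85 0 0 0 0 0 0.18" --pt "85 0 0 0 0 0 0.18" --pt "85 0 0 0 0 0 0.18" --pt "85 0 0 0 0 0 0.18" --pt "85 0 0 0 0 0 0.18" --newtons 25

```text
t: 0.78
ee_pos: [248.9, 490.3, 231.0]
tcp_rot: [[-0.194, 0.981, -0.0], [0.981, 0.194, -0.001], [-0.0, -0.0, -1.0]]
force: [1.0, 0.4, -0.3]
finger_gap: 84.9
```

Request:
jog_arm --pt "85 0 0 0 0 0 0.18" --pt "85 0 0 0 0 0 0.021" --pt "85 -40 40 -20 0 0 0" --pt "85 -40 40 -20 0 0 0" --pt "85 0 0 0 0 0 0"

```text
t: 1.4
ee_pos: [331.3, 408.8, 272.7]
tcp_rot: [[0.0, 1.0, 0.002], [1.0, -0.0, 0.001], [0.001, 0.002, -1.0]]
force: [-0.5, 0.4, -0.3]
finger_gap: 85.1
```

Request:
jog_arm --pt "85 -50 30 -20 0 0 0" --pt "85 -50 30 -20 0 0 0" --pt "85 -50 20 0 0 0 0" --pt "85 0 0 0 0 0 0" --pt "85 0 0 0 0 0 0"

```text
t: 2.02
ee_pos: [408.6, 261.0, 311.0]
tcp_rot: [[-0.002, 1.0, -0.001], [1.0, 0.002, 0.0], [0.0, -0.001, -1.0]]
force: [-0.1, -0.3, -0.3]
finger_gap: 85.2
```

Run:
```python
from h import *
s=robot.observe();print(s['t'],s['ee_pos'],s['joints'].round(2) if hasattr(s['joints'],'round') else s['joints']);print(np.round(s['tcp_rot'],3))
m,im=snap('wrist','w1');cv2.imwrite('pics/w1raw.png',im)
for n,P in dict(bottle=(404,201,0),small=(356,320,0),sl=(585,270,4)).items(): print(n,proj(m,P)*1.5)
```

```text
2.025 [408.57280747 261.03325338 310.99526357] [0.47 0.15 1.71 0.   1.28 0.47]
[[-0.002  1.    -0.001]
 [ 1.     0.002  0.   ]
 [ 0.    -0.001 -1.   ]]
bottle [[384.44594999 289.07415662]]
small [[339.12735245 181.38480446]]
sl [[550.05838895 229.58936577]]
```

View pics/w1.png

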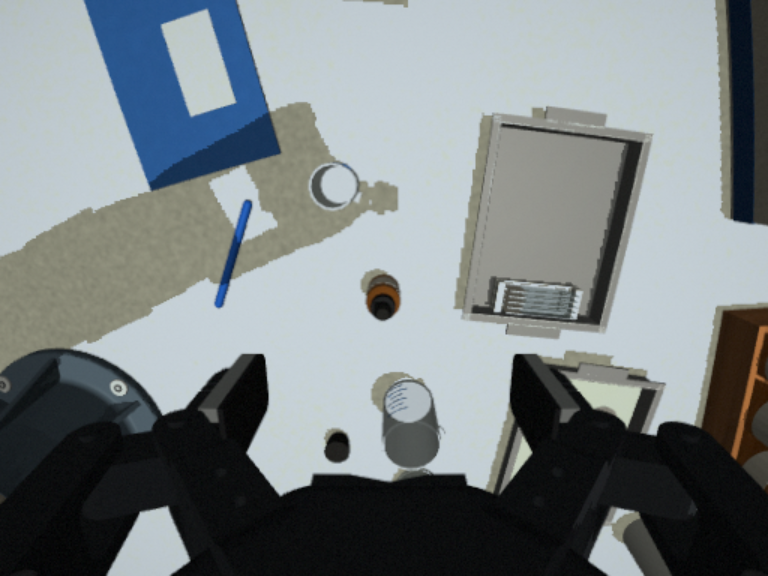

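The wrist view shows the small beaker at (335,186), the bottle's teat at (382,309), and the slide tray with its rim corners at (487,112), (651,134), (605,332) and (463,318). The blue notebook is clear of the beaker.

Run:
```python
from h import *
m=robot.camera_model('wrist')
c=lambda p,z:cast(m,np.array(p)/1.5,z)[:,:2].round(1)
print(c([(335,186)],60),c([(341,184)],2),'bottle',c([(382,309)],86))
q=c([(487,112),(651,134),(605,332),(463,318)],30);print(q.tolist(),q.mean(0),'yaw',[np.degrees(np.arctan2(*(q[a]-q[b]))) for a,b in((0,3),(1,2))], np.linalg.norm(q-np.roll(q,1,0),axis=1))
im=cv2.imread('pics/w1raw.png')
hsv=cv2.cvtColor(im,cv2.COLOR_BGR2HSV)
# black teat
roi=(slice(180,225),slice(235,275));g=im[roi].max(2)
ys,xs=np.where(g<50);print('teat',xs.mean()+235,ys.mean()+180,len(xs), c([((xs.mean()+235)*1.5,(ys.mean()+180)*1.5)],75))
```

```text
[[358.9 317.6]] [[358.  317.6]] bottle [[402.5 206.7]]
[[502.6, 386.7], [668.1, 370.1], [649.5, 160.7], [489.3, 177.5]] [577.375 273.75 ] yaw [np.float64(3.6377135529002786), np.float64(5.075988188561113)] [209.62235091 166.33042416 210.22445148 161.07849018]
teat 254.78403755868544 204.0093896713615 213 [[402.5 206. ]]
```

Request:
jog_arm --pt "85 -55 -6 0 0 0 0" --pt "70 0 0 60 0 0 0" --pt "70 0 0 60 0 0 0" --pt "70 0 0 60 0 0 0" --pt "70 0 0 0 0 0 0"

```text
t: 2.7
ee_pos: [400.4, 205.6, 128.5]
tcp_rot: [[-0.002, 1.0, -0.007], [1.0, 0.002, -0.003], [-0.003, -0.007, -1.0]]
force: [-0.1, 0.2, 0.8]
finger_gap: 69.5
```

Run:
```python
from h import *
s=robot.observe();print(s['t'],s['ee_pos'],s['finger_gap'])
m,im=snap('wrist','w2')
print(proj(m,[(402.5,206.3,88),(402.5,206.3,0)])*1.5)
```

```text
2.7 [400.41691937 205.59148687 128.48151024] 69.52333457937378
[[393.12567377 323.87457573]
 [392.72044044 276.82608039]]
```

View pics/w2.png

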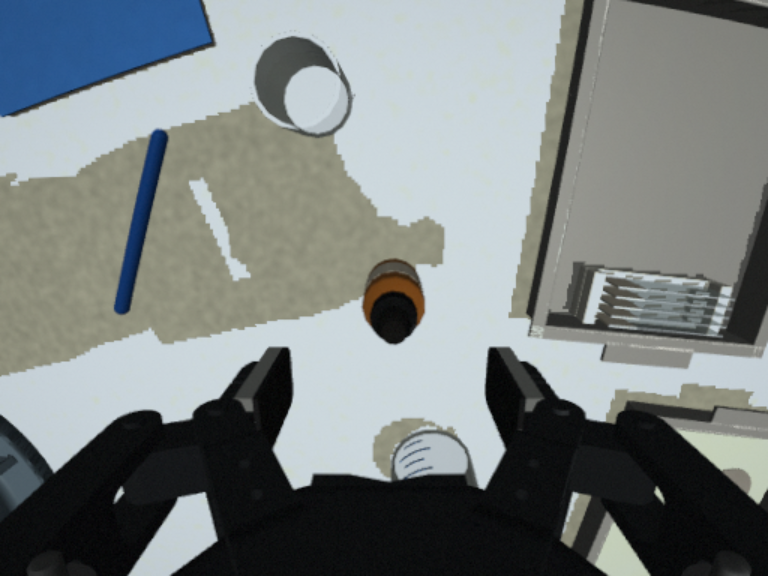

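The bottle's teat is at (395,325), against a predicted (393,324), so it is on target and I can go down and grip.

Request:
jog_arm --pt "70 0 0 45 0 0 0" --pt "70 0 0 40 0 0 0" --pt "70 0 0 26 0 0 0" --pt "70 0 0 0 0 0 0" --pt "70 0 0 0 0 0 0"

```text
t: 3.38
ee_pos: [404.4, 206.3, 22.5]
tcp_rot: [[-0.001, 1.0, 0.003], [1.0, 0.001, 0.001], [0.001, 0.003, -1.0]]
force: [0.6, 0.0, 0.2]
finger_gap: 70.5
```

Request:
jog_arm --pt "30 0 0 0 0 0 0" --pt "30 0 0 0 0 0 0" --pt "30 0 0 0 0 0 0" --pt "30 0 0 0 0 0 0" --pt "30 0 0 0 0 0 0" --newtons 40

```text
t: 4.0
ee_pos: [403.5, 205.7, 21.4]
tcp_rot: [[-0.0, 1.0, 0.001], [1.0, 0.0, 0.001], [0.001, 0.001, -1.0]]
force: [-3.7, -0.7, 14.1]
finger_gap: 34.8
```

Request:
jog_arm --pt "25 0 0 0 0 0 0" --pt "25 0 0 -20 0 0 0" --pt "25 0 0 -40 0 0 0" --pt "25 0 0 -60 0 0 0" --pt "25 0 0 0 0 0 0"

```text
t: 4.62
ee_pos: [404.9, 206.2, 144.2]
tcp_rot: [[-0.0, 1.0, 0.007], [1.0, 0.0, 0.003], [0.003, 0.007, -1.0]]
force: [0.2, -0.1, -1.7]
finger_gap: 34.3
```

Request:
jog_arm --pt "25 27 37 0 0 0 0" --pt "25 37 50 0 0 0 0" --pt "25 37 50 0 0 0 0" --pt "25 27 37 0 0 0 0" --pt "25 9 13 0 0 0 0"

```text
t: 5.25
ee_pos: [590.8, 343.4, 138.3]
tcp_rot: [[-0.0, 1.0, -0.001], [1.0, 0.0, -0.001], [-0.001, -0.001, -1.0]]
force: [-0.3, -0.2, -0.7]
finger_gap: 34.2
```

Request:
jog_arm --pt "25 0 0 0 0 0 0" --pt "25 0 0 0 0 0 0"

```text
t: 5.5
ee_pos: [589.1, 341.8, 139.6]
tcp_rot: [[0.0, 1.0, -0.001], [1.0, -0.0, -0.001], [-0.001, -0.001, -1.0]]
force: [0.4, -0.2, 0.0]
finger_gap: 34.9
```

Run:
```python
from h import *
s=robot.observe();print(s['t'],s['ee_pos'],s['finger_gap'])
m,im=snap('wrist','w3')
print(proj(m,[(590,343,4)])*1.5)
```

```text
5.5 [589.08167352 341.84530475 139.56599147] 34.87143978005597
[[389.86054942 273.96202306]]
```

View pics/w3.png

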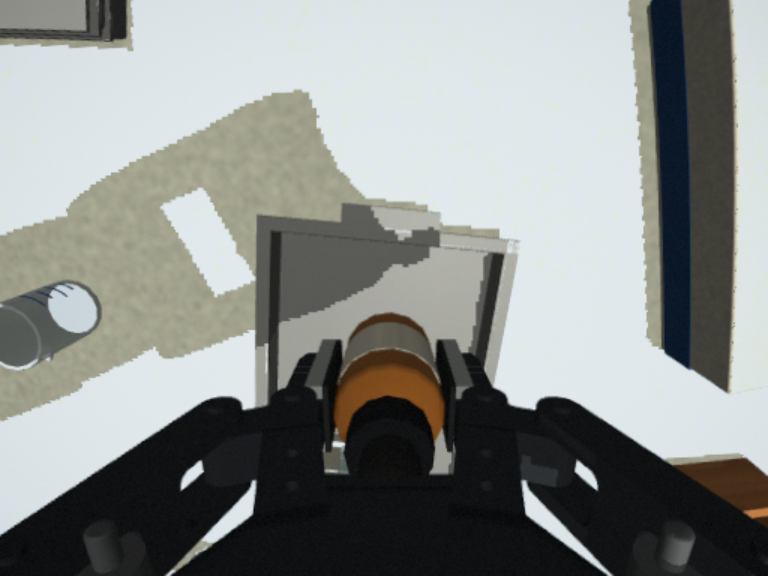

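The bottle is held upright over the free part of the tray (floor edges at about x 270 and 500, back wall at y 235). I'll lower it.

Request:
jog_arm --pt "25 0 0 40 0 0 0" --pt "25 0 0 40 0 0 0" --pt "25 0 0 20 0 0 0" --pt "25 0 0 11 0 0 0" --pt "25 0 0 0 0 0 0"

```text
t: 6.18
ee_pos: [590.1, 342.5, 29.6]
tcp_rot: [[-0.0, 1.0, 0.0], [1.0, 0.0, 0.0], [0.0, 0.0, -1.0]]
force: [-0.5, 0.1, 0.4]
finger_gap: 34.7
```

Request:
jog_arm --pt "25 0 0 2 0 0 0" --pt "25 0 0 1 0 0 0" --pt "25 0 0 0 0 0 0"

```text
t: 6.55
ee_pos: [590.1, 342.5, 26.7]
tcp_rot: [[-0.0, 1.0, 0.0], [1.0, 0.0, 0.0], [0.0, 0.0, -1.0]]
force: [0.1, 0.3, -0.5]
finger_gap: 34.6
```

Request:
jog_arm --pt "25 0 0 1 0 0 0" --pt "25 0 0 0 0 0 0" --pt "25 0 0 1 0 0 0" --pt "25 0 0 0 0 0 0"

```text
t: 7.05
ee_pos: [590.1, 342.5, 25.5]
tcp_rot: [[-0.0, 1.0, 0.0], [1.0, 0.0, 0.0], [0.0, 0.0, -1.0]]
force: [-3.8, -2.1, 10.4]
finger_gap: 34.8
```

Request:
jog_arm --pt "40 0 0 0 0 0 0" --pt "50 0 0 0 0 0 0" --pt "55 0 0 0 0 0 0" --pt "55 0 0 -30 0 0 0" --pt "55 0 0 -50 0 0 0"

```text
t: 7.68
ee_pos: [589.0, 341.9, 103.4]
tcp_rot: [[-0.0, 1.0, -0.003], [1.0, 0.0, -0.002], [-0.002, -0.003, -1.0]]
force: [-0.5, -0.1, 0.9]
finger_gap: 55.5
```

Request:
jog_arm --pt "55 0 0 -50 0 0 0" --pt "70 -5 -50 0 0 0 0" --pt "70 -5 -60 0 0 0 0" --pt "70 -5 -60 0 0 0 0" --pt "70 -10 -61 0 0 0 0"

```text
t: 8.3
ee_pos: [357.1, 317.1, 154.3]
tcp_rot: [[0.0, 1.0, 0.0], [1.0, -0.0, 0.0], [0.0, 0.0, -1.0]]
force: [0.7, 1.3, -0.4]
finger_gap: 69.8
```

Request:
jog_arm --pt "70 0 0 30 0 0 0" --pt "70 0 0 0 0 0 0" --pt "70 0 0 0 0 0 0"

```text
t: 8.68
ee_pos: [359.8, 317.7, 124.9]
tcp_rot: [[0.0, 1.0, 0.001], [1.0, -0.0, 0.0], [0.0, 0.001, -1.0]]
force: [-0.4, -1.3, 0.1]
finger_gap: 69.9
```

Run:
```python
from h import *
s=robot.observe();print(s['t'],s['ee_pos'],s['finger_gap'])
m,im=snap('wrist','w4')
print(proj(m,[(358.5,317.6,60),(358.5,317.6,0)])*1.5)
a=np.linspace(0,6.28,60);
for z in(0,60):
  for p in proj(m,np.c_[358.5+22*np.cos(a),317.6+22*np.sin(a),0*a+z]): cv2.circle(im,tuple(int(v) for v in p),0,(0,0,255))
cv2.imwrite('pics/w4.png',cv2.resize(im,(768,576)))
```

```text
8.675 [359.75626557 317.71097313 124.9116893 ] 69.8959555672981
[[385.66582276 308.99809609]
 [386.22032031 279.9267887 ]]
```

View pics/w4.png

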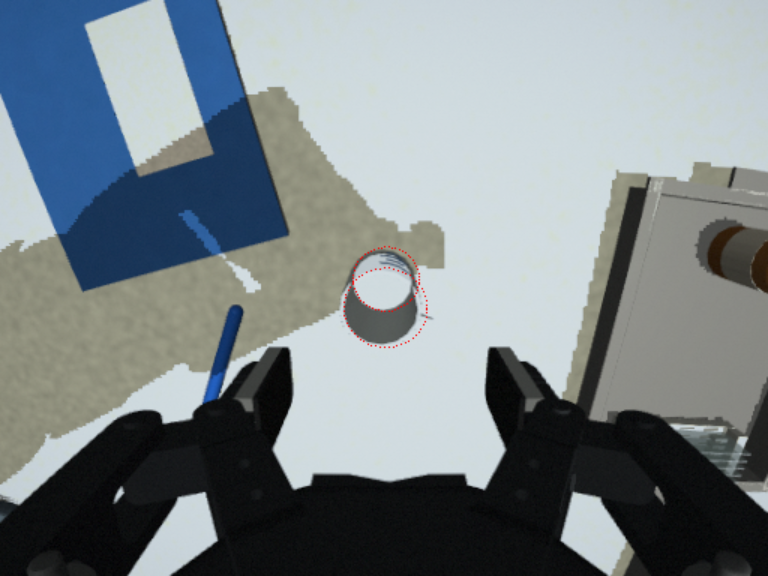

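The beaker is centred at about (380,300), roughly 3 mm to the -x side of my estimate. The bottle stands in the slide tray at the right. Next I'll grip the beaker.

Request:
jog_arm --pt "70 0 -3 45 0 0 0" --pt "70 0 0 40 0 0 0" --pt "70 0 0 27 0 0 0" --pt "70 0 0 0 0 0 0" --pt "70 0 0 0 0 0 0"

```text
t: 9.35
ee_pos: [356.8, 317.9, 13.4]
tcp_rot: [[0.0, 1.0, 0.001], [1.0, -0.0, 0.001], [0.001, 0.001, -1.0]]
force: [-0.9, 0.4, 0.2]
finger_gap: 70.0
```

Request:
jog_arm --pt "38 0 0 0 0 0 0" --pt "38 0 0 0 0 0 0" --pt "38 0 0 0 0 0 0" --pt "38 0 0 0 0 0 0" --pt "38 0 0 0 0 0 0" --newtons 22

```text
t: 9.98
ee_pos: [356.6, 317.8, 13.5]
tcp_rot: [[-0.0, 1.0, 0.002], [1.0, 0.0, 0.001], [0.001, 0.002, -1.0]]
force: [-0.9, -1.9, 9.2]
finger_gap: 44.0
```

Request:
jog_arm --pt "38 0 0 -20 0 0 0" --pt "38 0 0 -50 0 0 0" --pt "38 0 0 -60 0 0 0" --pt "38 0 0 -20 0 0 0" --pt "38 0 0 0 0 0 0"

```text
t: 10.6
ee_pos: [356.5, 317.9, 163.9]
tcp_rot: [[-0.0, 1.0, 0.003], [1.0, 0.0, 0.002], [0.002, 0.003, -1.0]]
force: [0.7, 0.4, -0.6]
finger_gap: 44.2
```

Request:
jog_arm --pt "38 -36 12 -10 0 0 0" --pt "38 -56 19 -10 0 0 0" --pt "38 -56 19 -10 0 0 0" --pt "38 -56 19 -10 0 0 0" --pt "38 -56 19 -10 0 0 0"

```text
t: 11.22
ee_pos: [443.8, 55.5, 211.4]
tcp_rot: [[0.0, 1.0, -0.002], [1.0, -0.0, 0.0], [0.0, -0.002, -1.0]]
force: [0.8, 0.3, -0.1]
finger_gap: 44.3
```

Request:
jog_arm --pt "38 -56 19 -10 0 0 0" --pt "38 -22 6 0 0 0 0" --pt "38 0 0 0 0 0 0" --pt "38 0 0 0 0 0 0"

```text
t: 11.72
ee_pos: [468.3, -19.9, 221.4]
tcp_rot: [[-0.0, 1.0, -0.002], [1.0, 0.0, 0.0], [0.0, -0.002, -1.0]]
force: [-0.5, -0.5, -1.0]
finger_gap: 44.3
```

Run:
```python
from h import *
s=robot.observe();print(s['t'],s['ee_pos'],s['finger_gap'])
m,im=snap('wrist','w5');cv2.imwrite('pics/w5raw.png',im);np.savez('pics/w5.npz',**{k:np.array(v) for k,v in m.items()})
```

```text
11.725 [468.33605386 -19.87321387 221.37583684] 44.289386544472265
```

View pics/w5.png

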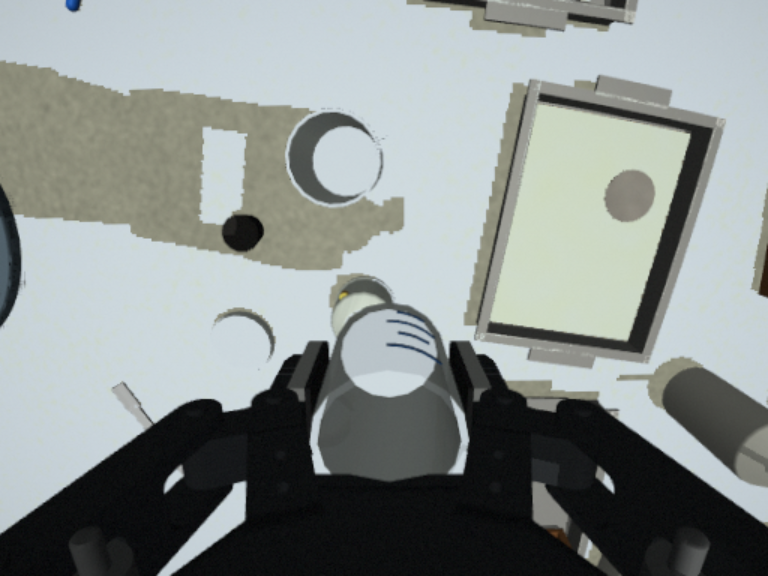

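The heat tray's rim corners are at (530,80), (722,122), (647,360) and (478,338). The burner is partly hidden at (355,305), with its brass filler at (343,295). The large beaker is undisturbed at (335,158).

Run:
```python
from h import *
m=np.load('pics/w5.npz')
c=lambda p,z:cast(m,np.array(p)/1.5,z)[:,:2].round(1)
q=c([(530,80),(722,122),(647,360),(478,338)],30);print(q.tolist(),q.mean(0),'yaw',[np.degrees(np.arctan2(*(q[a]-q[b]))) for a,b in((0,3),(1,2))], np.linalg.norm(q-np.roll(q,1,0),axis=1))
print('filler',c([(343,295)],44),'burner flange',c([(362,292)],0),'L',c([(335,158)],88),c([(348,161)],2))
```

```text
[[573.9, 117.0], [731.1, 91.6], [701.6, -112.0], [545.9, -89.6]] [638.125   1.75 ] yaw [np.float64(7.718133288526822), np.float64(8.244323527232245)] [208.48875269 159.23881436 205.72605571 157.30305146]
filler [[431.6 -46.4]] burner flange [[443.9 -56.8]] L [[434.2  58.3]] [[434.2  58.2]]
```

Request:
jog_arm --pt "38 -50 30 0 0 0 0" --pt "38 -50 35 0 0 0 0" --pt "38 -50 35 0 0 0 0" --pt "38 -30 32 0 0 0 0" --pt "38 0 0 0 0 0 0"

```text
t: 12.4
ee_pos: [602.1, -201.1, 221.1]
tcp_rot: [[0.0, 1.0, -0.001], [1.0, -0.0, 0.0], [0.0, -0.001, -1.0]]
force: [-0.0, 0.5, -0.3]
finger_gap: 44.1
```

Request:
jog_arm --pt "38 0 0 0 0 0 0" --pt "38 0 0 0 0 0 0"

```text
t: 12.65
ee_pos: [600.6, -199.3, 222.5]
tcp_rot: [[-0.001, 1.0, -0.0], [1.0, 0.001, 0.0], [0.0, -0.0, -1.0]]
force: [1.0, 0.2, 0.3]
finger_gap: 43.9
```

Run:
```python
from h import *
s=robot.observe();print(s['t'],s['ee_pos'],s['finger_gap'])
m,im=snap('wrist','w6');cv2.imwrite('pics/w6raw.png',im);np.savez('pics/w6.npz',**{k:np.array(v) for k,v in m.items()})
```

```text
12.65 [ 600.56887254 -199.29381041  222.45199799] 43.89041044009996
```

View pics/w6.png

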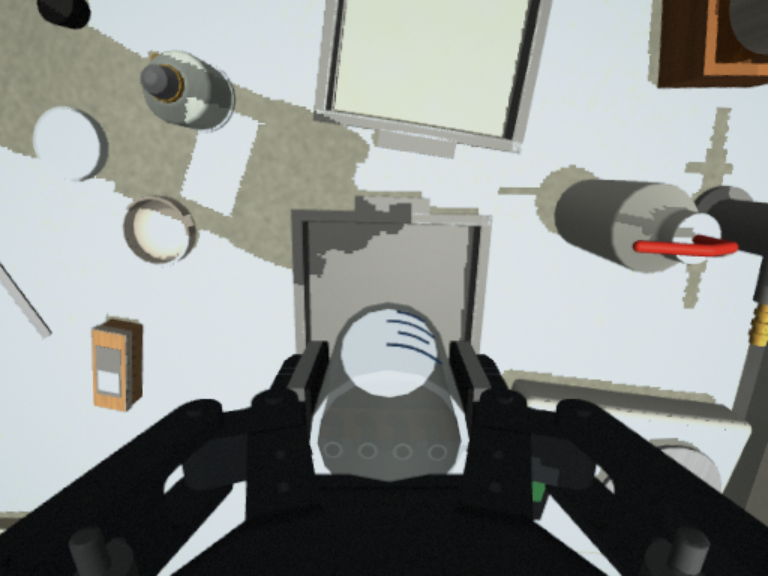

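The tube tray's far rim corners are at (293,211) and (491,219). The burner's cap is at (160,83), the basin's rim at (160,230), and the box's lid spans (93,325), (130,330), (127,410) and (93,403).

Run:
```python
from h import *
m=np.load('pics/w6.npz')
c=lambda p,z:cast(m,np.array(p)/1.5,z)[:,:2].round(1)
q=c([(293,211),(491,219)],30);print(q.tolist(),q.mean(0))
print('burner',c([(155,85)],80),'basin',c([(160,230)],28),'box',c([(93,325),(130,330),(127,410),(93,403)],30).tolist())
im=cv2.imread('pics/w6raw.png')[200:285,50:105]; cv2.imwrite('pics/w6box.png',cv2.resize(im,None,fx=5,fy=5))
im=cv2.imread('pics/w6raw.png')[20:185,20:165]; cv2.imwrite('pics/w6b.png',cv2.resize(im,None,fx=4,fy=3.6))
```

```text
[[524.3, -160.3], [683.2, -166.5]] [ 603.75 -163.4 ]
burner [[449.6 -73.6]] basin [[ 411.6 -175.1]] box [[337.5, -258.8], [371.6, -263.2], [353.1, -344.7], [320.1, -338.1]]
```

View pics/w6b.png

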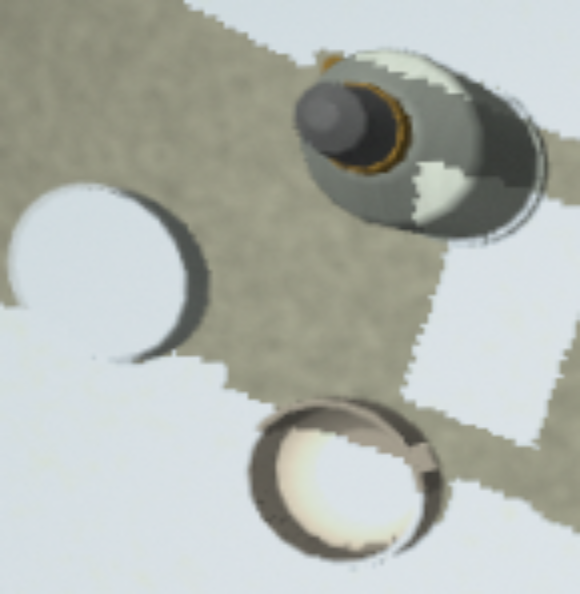

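Request:
jog_arm --pt "38 -28 0 0 0 0 0" --pt "38 0 0 55 0 0 0" --pt "38 0 0 60 0 0 0" --pt "38 0 0 50 0 0 0" --pt "38 0 0 25 0 0 0"

```text
t: 13.32
ee_pos: [599.6, -227.4, 29.8]
tcp_rot: [[-0.001, 1.0, -0.003], [1.0, 0.001, 0.001], [0.001, -0.003, -1.0]]
force: [-0.2, -0.8, 0.5]
finger_gap: 44.3
```

Request:
jog_arm --pt "38 0 0 10 0 0 0" --pt "38 0 0 2 0 0 0" --pt "38 0 0 0 0 0 0" --pt "38 0 0 1 0 0 0" --pt "38 0 0 0 0 0 0"

```text
t: 13.95
ee_pos: [601.2, -228.7, 19.8]
tcp_rot: [[-0.0, 1.0, 0.001], [1.0, 0.0, -0.0], [-0.0, 0.001, -1.0]]
force: [0.3, 0.3, -1.2]
finger_gap: 44.0
```

Request:
jog_arm --pt "38 0 0 1 0 0 0" --pt "38 0 0 0 0 0 0" --pt "38 0 0 1 0 0 0" --pt "38 0 0 0 0 0 0" --pt "38 0 0 0 0 0 0"

```text
t: 14.58
ee_pos: [601.0, -228.7, 17.6]
tcp_rot: [[-0.0, 1.0, 0.0], [1.0, 0.0, -0.0], [-0.0, 0.0, -1.0]]
force: [-1.4, -0.1, 4.8]
finger_gap: 44.5
```

Request:
jog_arm --pt "50 0 0 0 0 0 0" --pt "60 0 0 0 0 0 0" --pt "62 0 0 0 0 0 0" --pt "62 0 0 -40 0 0 0" --pt "62 0 0 -50 0 0 0"

```text
t: 15.2
ee_pos: [600.4, -228.3, 107.4]
tcp_rot: [[-0.0, 1.0, -0.002], [1.0, 0.0, 0.001], [0.001, -0.002, -1.0]]
force: [0.7, -0.6, 0.6]
finger_gap: 61.9
```

Request:
jog_arm --pt "62 0 0 -45 0 0 0" --pt "62 -18 -60 0 0 0 0" --pt "62 -18 -60 0 0 0 0" --pt "62 -18 -60 0 0 0 0" --pt "62 -18 -60 0 0 0 0"

```text
t: 15.82
ee_pos: [359.7, -300.7, 152.4]
tcp_rot: [[-0.0, 1.0, 0.0], [1.0, 0.0, -0.001], [-0.001, 0.0, -1.0]]
force: [0.1, -1.2, 0.4]
finger_gap: 61.7
```

Request:
jog_arm --pt "62 0 -15 0 0 0 0" --pt "62 0 0 20 0 0 0.1" --pt "62 0 0 0 0 0 0.11" --pt "62 0 0 0 0 0 0" --pt "62 0 0 0 0 0 0"

```text
t: 16.45
ee_pos: [347.0, -300.4, 132.5]
tcp_rot: [[0.206, 0.979, 0.0], [0.979, -0.206, -0.0], [-0.0, 0.0, -1.0]]
force: [0.7, -0.5, 0.1]
finger_gap: 61.9
```

Run:
```python
from h import *
s=robot.observe();print(s['t'],s['ee_pos'],s['finger_gap']);print(np.round(s['tcp_rot'],3))
m,im=snap('wrist','w7')
g=np.radians(-12.5);X=np.array([np.cos(g),np.sin(g)]);Y=np.array([-X[1],X[0]])
P=[np.r_[np.array([345.6,-301])+a*16*X+b*40*Y,30] for a,b in((1,1),(-1,1),(-1,-1),(1,-1))]
big=cv2.resize(im,(768,576));cv2.polylines(big,[(proj(m,P)*1.5).astype(int)],True,(0,0,255));cv2.imwrite('pics/w7.png',big)
```

```text
16.45 [ 346.95055269 -300.39859076  132.45555495] 61.939063917044884
[[ 0.206  0.979  0.   ]
 [ 0.979 -0.206 -0.   ]
 [-0.     0.    -1.   ]]
```

View pics/w7.png

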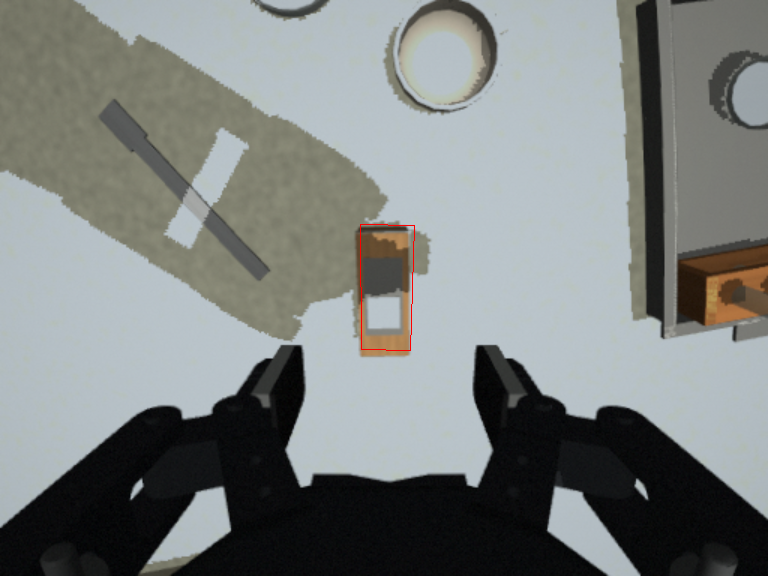

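The box outline at (358..412, 230..355) lies within 3 mm of the prediction and lines up with the jaws. The beaker stands in the tube tray at the right. I'll grip the box.

Request:
jog_arm --pt "62 -3 -1 50 0 0 0" --pt "62 0 0 45 0 0 0" --pt "62 0 0 25 0 0 0" --pt "62 0 0 10 0 0 0" --pt "62 0 0 0 0 0 0"

```text
t: 17.12
ee_pos: [345.0, -303.2, 2.4]
tcp_rot: [[0.208, 0.978, -0.0], [0.978, -0.208, 0.0], [0.0, -0.0, -1.0]]
force: [-0.4, 0.2, 0.8]
finger_gap: 62.3
```

Request:
jog_arm --pt "25 0 0 0 0 0 0" --pt "25 0 0 0 0 0 0" --pt "25 0 0 0 0 0 0" --pt "25 0 0 0 0 0 0" --pt "25 0 0 0 0 0 0" --newtons 40

```text
t: 17.75
ee_pos: [345.3, -303.5, 3.3]
tcp_rot: [[0.208, 0.978, 0.001], [0.978, -0.208, -0.001], [-0.001, 0.001, -1.0]]
force: [-0.5, 2.0, 6.7]
finger_gap: 31.6
```

Request:
jog_arm --pt "25 0 0 -20 0 0 0" --pt "25 0 0 -50 0 0 0" --pt "25 0 0 -60 0 0 0" --pt "25 0 0 -60 0 0 -0.1" --pt "25 0 0 0 0 0 -0.11"

```text
t: 18.38
ee_pos: [346.3, -304.6, 197.1]
tcp_rot: [[-0.004, 1.0, 0.006], [1.0, 0.004, -0.007], [-0.007, 0.006, -1.0]]
force: [-0.2, -0.6, -3.6]
finger_gap: 31.8
```

Request:
jog_arm --pt "25 40 16 0 0 0 0" --pt "25 54 22 0 0 0 0" --pt "25 54 22 0 0 0 0" --pt "25 54 22 0 0 0 0" --pt "25 54 22 0 0 0 0"

```text
t: 19.0
ee_pos: [449.3, -45.3, 193.0]
tcp_rot: [[-0.0, 1.0, 0.001], [1.0, 0.0, -0.0], [-0.0, 0.001, -1.0]]
force: [1.2, -0.4, -1.4]
finger_gap: 30.9
```

Request:
jog_arm --pt "25 54 22 0 0 0 0" --pt "25 54 22 0 0 0 0" --pt "25 54 22 0 0 0 0" --pt "25 54 22 0 0 0 0" --pt "25 54 22 0 0 0 0"

```text
t: 19.62
ee_pos: [559.2, 224.8, 192.9]
tcp_rot: [[-0.0, 1.0, 0.001], [1.0, 0.0, 0.0], [0.0, 0.001, -1.0]]
force: [1.4, -1.2, -1.2]
finger_gap: 31.4
```

Request:
jog_arm --pt "25 47 18 0 0 0 0" --pt "25 0 0 0 0 0 0.077" --pt "25 0 0 0 0 0 0" --pt "25 0 0 0 0 0 0"

```text
t: 20.12
ee_pos: [576.8, 269.3, 192.6]
tcp_rot: [[0.076, 0.997, 0.0], [0.997, -0.076, -0.0], [-0.0, 0.0, -1.0]]
force: [-0.4, 0.4, -1.5]
finger_gap: 31.6
```

Run:
```python
from h import *
s=robot.observe();print(s['t'],s['ee_pos'],s['finger_gap']);print(np.round(s['tcp_rot'],3))
m,im=snap('wrist','w8')
```

```text
20.125 [576.76466194 269.32650262 192.61421885] 31.58734444567788
[[ 0.076  0.997  0.   ]
 [ 0.997 -0.076 -0.   ]
 [-0.     0.    -1.   ]]
```

View pics/w8.png

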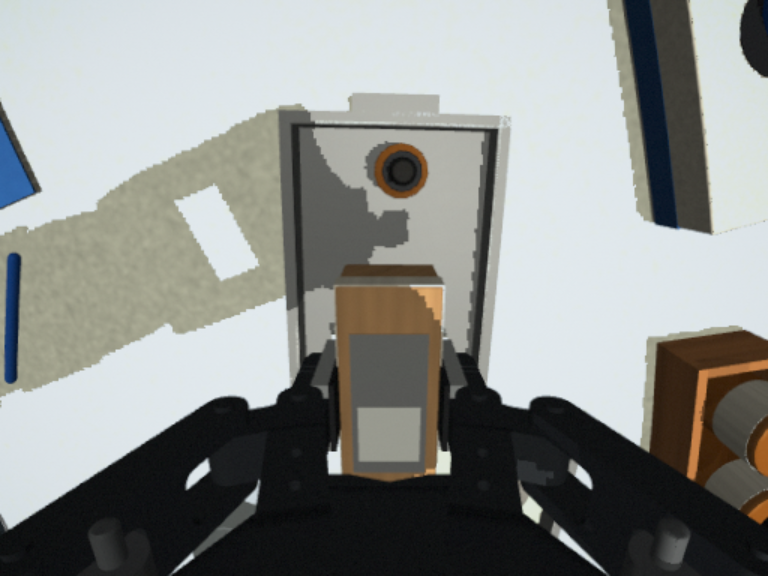

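The box is held level over the tray, and the bottle stands upright at (400,170). I'll lower the box.

Request:
jog_arm --pt "25 0 0 50 0 0 0" --pt "25 0 0 55 0 0 0" --pt "25 0 0 50 0 0 0" --pt "25 0 0 20 0 0 0" --pt "25 0 0 6 0 0 0"

```text
t: 20.8
ee_pos: [577.2, 269.7, 11.3]
tcp_rot: [[0.077, 0.997, -0.0], [0.997, -0.077, -0.0], [-0.0, -0.0, -1.0]]
force: [-0.5, 0.3, -0.5]
finger_gap: 31.1
```

Request:
jog_arm --pt "25 0 0 0 0 0 0" --pt "25 0 0 2 0 0 0" --pt "25 0 0 0 0 0 0" --pt "25 0 0 1 0 0 0" --pt "25 0 0 0 0 0 0"

```text
t: 21.42
ee_pos: [576.9, 269.8, 8.4]
tcp_rot: [[0.077, 0.997, 0.0], [0.997, -0.077, -0.0], [-0.0, 0.0, -1.0]]
force: [0.3, 0.2, -2.3]
finger_gap: 31.2
```

Request:
jog_arm --pt "25 0 0 1 0 0 0" --pt "25 0 0 0 0 0 0" --pt "25 0 0 1 0 0 0" --pt "25 0 0 0 0 0 0" --pt "25 0 0 0 0 0 0"

```text
t: 22.05
ee_pos: [577.0, 269.9, 7.4]
tcp_rot: [[0.077, 0.997, 0.0], [0.997, -0.077, -0.0], [-0.0, 0.0, -1.0]]
force: [-4.8, -1.7, 11.7]
finger_gap: 31.7
```

Request:
jog_arm --pt "45 0 0 0 0 0 0" --pt "50 0 0 0 0 0 0" --pt "52 0 0 0 0 0 0" --pt "52 0 0 -40 0 0 0" --pt "52 0 0 -50 0 0 0"

```text
t: 22.68
ee_pos: [576.3, 269.6, 96.4]
tcp_rot: [[0.077, 0.997, -0.002], [0.997, -0.077, -0.001], [-0.001, -0.002, -1.0]]
force: [0.5, 1.0, 0.2]
finger_gap: 51.9
```

Request:
jog_arm --pt "52 0 0 -60 0 0 0" --pt "75 0 0 0 0 0 -0.077" --pt "80 -57 -21 -4 0 0 0" --pt "85 -57 -21 -4 0 0 0" --pt "85 -57 -21 -4 0 0 0"

```text
t: 23.3
ee_pos: [513.0, 97.3, 168.4]
tcp_rot: [[-0.0, 1.0, 0.0], [1.0, 0.0, -0.0], [-0.0, 0.0, -1.0]]
force: [1.3, -0.9, 0.1]
finger_gap: 85.1
```

Request:
jog_arm --pt "85 -57 -21 0 0 0 0" --pt "85 -57 -22 0 0 0 0" --pt "85 -57 -22 0 0 0 0" --pt "85 0 0 0 0 0 0" --pt "85 0 0 0 0 0 0"

```text
t: 23.92
ee_pos: [449.1, -72.0, 168.4]
tcp_rot: [[0.001, 1.0, 0.0], [1.0, -0.001, 0.0], [0.0, 0.0, -1.0]]
force: [-0.1, 0.1, 0.5]
finger_gap: 85.2
```

Run:
```python
from h import *
s=robot.observe();print(s['t'],s['ee_pos'],s['finger_gap'])
m,im=snap('wrist')
big=cv2.resize(im,(768,576));a=np.linspace(0,6.28,60)
for z,r,x,y in((0,27.5,449,-72),(44,26,449,-72),(80,10,449,-72),(28,30,411.6,-175)):
  cv2.polylines(big,[(proj(m,np.c_[x+r*np.cos(a),y+r*np.sin(a),0*a+z])*1.5).astype(int)],True,(0,0,255))
cv2.imwrite('pics/w9.png',big)
```

```text
23.925 [449.13373634 -71.98176763 168.38366637] 85.177739887461
```

View pics/w9.png

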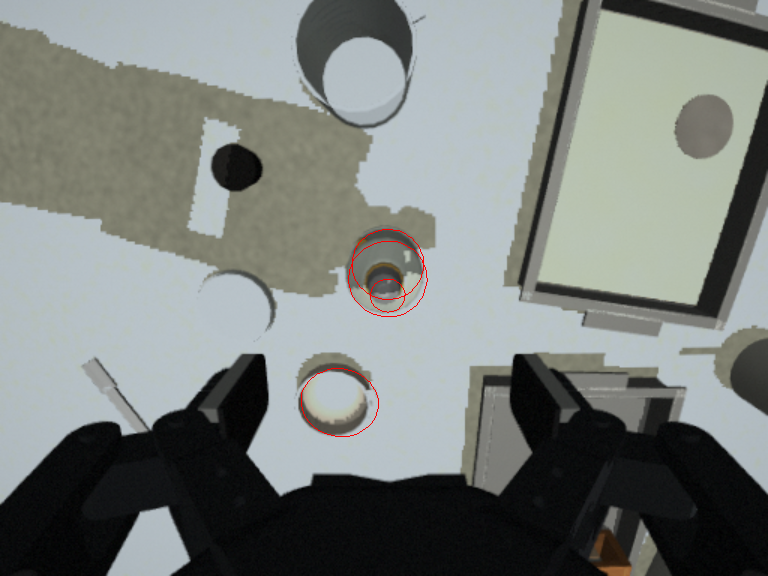

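The burner's cap is at (384,283) and its filler at (362,242), so it stands about 5 mm towards +y of my estimate. The basin at (333,402) is about 4 mm towards -x. I'll correct for that and grip the burner.

Request:
jog_arm --pt "85 5.5 -1.5 50 0 0 0" --pt "85 0 0 50 0 0 0" --pt "85 0 0 36 0 0 0" --pt "85 0 0 20 0 0 0" --pt "85 0 0 0 0 0 0"

```text
t: 24.6
ee_pos: [447.0, -65.3, 11.2]
tcp_rot: [[-0.002, 1.0, -0.003], [1.0, 0.002, 0.001], [0.001, -0.003, -1.0]]
force: [0.0, 1.0, 0.9]
finger_gap: 85.0
```

Request:
jog_arm --pt "42 0 0 0 0 0 0" --pt "42 0 0 0 0 0 0" --pt "42 0 0 0 0 0 0" --pt "42 0 0 0 0 0 0" --pt "42 0 0 0 0 0 0" --newtons 40

```text
t: 25.22
ee_pos: [448.0, -66.5, 13.4]
tcp_rot: [[0.0, 1.0, 0.002], [1.0, -0.0, -0.0], [-0.0, 0.002, -1.0]]
force: [-0.7, 3.1, 8.6]
finger_gap: 49.9
```

Request:
jog_arm --pt "42 0 0 -20 0 0 0" --pt "42 0 0 -40 0 0 0" --pt "42 0 0 -50 0 0 0" --pt "42 0 0 -20 0 0 0" --pt "42 0 0 0 0 0 0"

```text
t: 25.85
ee_pos: [448.2, -66.8, 143.9]
tcp_rot: [[-0.0, 1.0, 0.004], [1.0, 0.0, -0.001], [-0.001, 0.004, -1.0]]
force: [-0.2, -0.4, -1.4]
finger_gap: 49.5
```

Request:
jog_arm --pt "42 5 34 0 0 0 0" --pt "42 7 50 0 0 0 0" --pt "42 7 50 0 0 0 0" --pt "42 5 50 0 0 0 0" --pt "42 0 0 0 0 0 0.14"

```text
t: 26.48
ee_pos: [633.1, -42.1, 140.0]
tcp_rot: [[0.141, 0.99, -0.001], [0.99, -0.141, 0.0], [0.0, -0.001, -1.0]]
force: [-0.2, 0.4, -1.8]
finger_gap: 49.6
```

Request:
jog_arm --pt "42 0 0 0 0 0 0" --pt "42 0 0 40 0 0 0" --pt "42 0 0 45 0 0 0" --pt "42 0 0 25 0 0 0" --pt "42 0 0 4 0 0 0"

```text
t: 27.1
ee_pos: [629.7, -42.6, 26.3]
tcp_rot: [[0.137, 0.991, -0.004], [0.991, -0.137, 0.001], [0.0, -0.004, -1.0]]
force: [0.5, 0.7, -0.6]
finger_gap: 49.7
```

Request:
jog_arm --pt "42 0 0 0 0 0 0" --pt "42 0 0 0 0 0 0"

```text
t: 27.35
ee_pos: [632.1, -42.8, 29.6]
tcp_rot: [[0.139, 0.99, 0.002], [0.99, -0.139, -0.0], [-0.0, 0.002, -1.0]]
force: [-0.0, -0.4, -0.8]
finger_gap: 50.0
```

Run:
```python
from h import *
s=robot.observe();print(s['t'],s['ee_pos'],s['finger_gap'],s['force'])
m,im=snap('wrist','w10')
```

```text
27.35 [632.06218904 -42.77403597  29.63329947] 49.97264382648459 [-0.0011167  -0.39501277 -0.7831621 ]
```

View pics/w10.png

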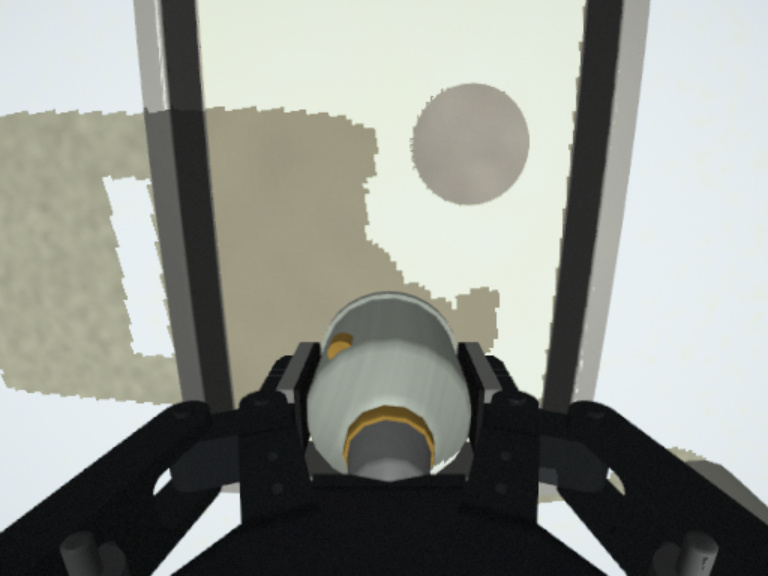

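The burner is upright between the pads, just above the mat and well inside the walls.

Request:
jog_arm --pt "42 0 0 3 0 0 0" --pt "42 0 0 1 0 0 0" --pt "42 0 0 0 0 0 0" --pt "42 0 0 1 0 0 0" --pt "42 0 0 0 0 0 0"

```text
t: 28.02
ee_pos: [631.5, -42.7, 23.5]
tcp_rot: [[0.14, 0.99, 0.0], [0.99, -0.14, -0.0], [-0.0, 0.0, -1.0]]
force: [0.2, 0.3, 2.2]
finger_gap: 50.0
```

Request:
jog_arm --pt "42 0 0 1 0 0 0" --pt "42 0 0 0 0 0 0" --pt "42 0 0 0 0 0 0"

```text
t: 28.4
ee_pos: [631.5, -42.7, 23.4]
tcp_rot: [[0.139, 0.99, 0.0], [0.99, -0.139, -0.0], [-0.0, 0.0, -1.0]]
force: [-5.2, -0.3, 12.8]
finger_gap: 50.2
```

Request:
jog_arm --pt "62 0 0 0 0 0 0" --pt "72 0 0 0 0 0 0" --pt "72 0 0 0 0 0 0" --pt "72 0 0 -40 0 0 0" --pt "72 0 0 -50 0 0 0"

```text
t: 29.02
ee_pos: [630.7, -42.6, 112.3]
tcp_rot: [[0.14, 0.99, -0.002], [0.99, -0.14, 0.0], [-0.0, -0.002, -1.0]]
force: [1.1, 0.6, -0.2]
finger_gap: 72.1
```

Request:
jog_arm --pt "72 0 0 -50 0 0 0" --pt "85 0 0 0 0 0 -0.14" --pt "85 -26 -45 0 0 0 0" --pt "85 -26 -45 0 0 0 0" --pt "85 -26 -45 0 0 0 0"

```text
t: 29.65
ee_pos: [495.0, -121.2, 162.2]
tcp_rot: [[-0.0, 1.0, 0.0], [1.0, 0.0, -0.0], [-0.0, 0.0, -1.0]]
force: [0.2, -0.8, 0.3]
finger_gap: 85.0
```

Request:
jog_arm --pt "85 -27 -45 0 0 0 0" --pt "85 -27 -44 0 0 0 0" --pt "85 0 0 0 0 0 0.18" --pt "85 0 0 0 0 0 0.18" --pt "85 0 0 0 0 0 0.18"

```text
t: 30.28
ee_pos: [407.3, -174.8, 162.4]
tcp_rot: [[0.52, 0.854, 0.0], [0.854, -0.52, -0.0], [0.0, 0.0, -1.0]]
force: [-0.4, -0.4, 0.5]
finger_gap: 85.2
```

Request:
jog_arm --pt "85 0 0 0 0 0 0.18" --pt "85 0 0 0 0 0 0.18" --pt "85 0 0 0 0 0 0.18" --pt "85 0 0 0 0 0 0.18" --pt "85 0 0 30 0 0 0.05"

```text
t: 30.9
ee_pos: [408.6, -175.3, 133.3]
tcp_rot: [[0.967, 0.255, 0.004], [0.255, -0.967, -0.002], [0.003, 0.003, -1.0]]
force: [-0.4, -0.1, -1.0]
finger_gap: 85.3
```

Request:
jog_arm --pt "85 0 0 0 0 0 0" --pt "85 0 0 0 0 0 0"

```text
t: 31.15
ee_pos: [407.7, -174.8, 133.0]
tcp_rot: [[0.966, 0.259, 0.0], [0.259, -0.966, -0.0], [0.0, 0.0, -1.0]]
force: [0.4, 0.7, 1.7]
finger_gap: 85.3
```

Run:
```python
from h import *
s=robot.observe();print(s['t'],s['ee_pos'],s['finger_gap']);print(np.round(s['tcp_rot'],3))
m,im=snap('wrist')
big=cv2.resize(im,(768,576));a=np.linspace(0,6.28,60)
for z,r,x,y in((28,30,407.6,-175),):
  cv2.polylines(big,[(proj(m,np.c_[x+r*np.cos(a),y+r*np.sin(a),0*a+z])*1.5).astype(int)],True,(0,0,255))
cv2.imwrite('pics/w11.png',big)
```

```text
31.15 [ 407.6917091  -174.79817865  132.97765347] 85.2728696675149
[[ 0.966  0.259  0.   ]
 [ 0.259 -0.966 -0.   ]
 [ 0.     0.    -1.   ]]
```

View pics/w11.png

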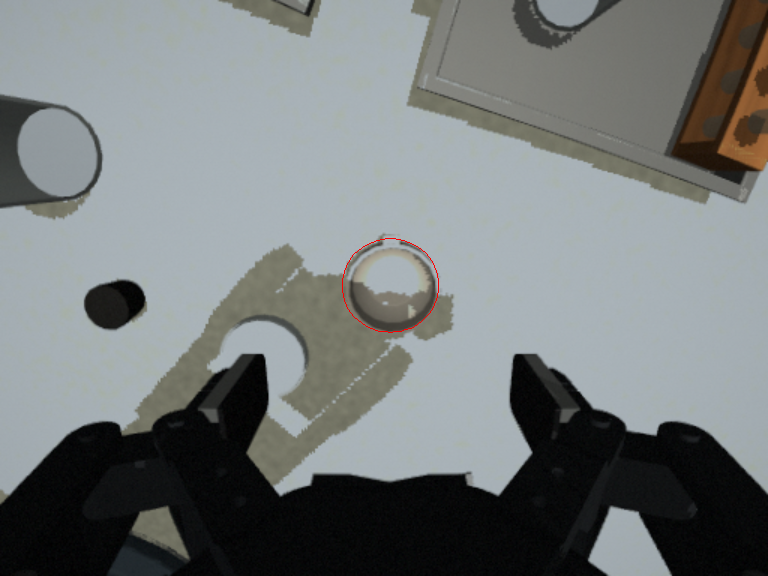

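The predicted circle sits on the basin at (390,285). Its lip is at the top, away from the jaws. Gripping it now.

Request:
jog_arm --pt "80 0 0 50 0 0 0" --pt "80 0 0 45 0 0 0" --pt "80 0 0 25 0 0 0" --pt "80 0 0 11 0 0 0" --pt "80 0 0 0 0 0 0"

```text
t: 31.82
ee_pos: [407.7, -174.8, 1.6]
tcp_rot: [[0.966, 0.258, 0.0], [0.258, -0.966, -0.0], [0.0, 0.0, -1.0]]
force: [0.5, 0.4, 0.2]
finger_gap: 80.1
```

Request:
jog_arm --pt "52 0 0 0 0 0 0" --pt "52 0 0 0 0 0 0" --pt "52 0 0 0 0 0 0" --pt "52 0 0 0 0 0 0" --pt "52 0 0 0 0 0 0" --newtons 30

```text
t: 32.45
ee_pos: [408.1, -175.0, 2.8]
tcp_rot: [[0.966, 0.258, 0.002], [0.258, -0.966, -0.001], [0.002, 0.002, -1.0]]
force: [-1.7, 0.4, 11.6]
finger_gap: 59.4
```

Request:
jog_arm --pt "52 0 0 -20 0 0 0" --pt "52 0 0 -40 0 0 0" --pt "52 0 0 -50 0 0 0" --pt "52 0 0 -30 0 0 0" --pt "52 0 0 0 0 0 0"

```text
t: 33.08
ee_pos: [408.5, -175.2, 143.8]
tcp_rot: [[0.966, 0.258, 0.005], [0.258, -0.966, -0.003], [0.004, 0.004, -1.0]]
force: [0.1, 0.9, -1.3]
finger_gap: 59.4
```

Run:
```python
from h import *
s=robot.observe();print(s['t'],s['ee_pos'],s['finger_gap'],s['force'])
snap('wrist','w12')
```

```text
33.075 [ 408.49911377 -175.23550011  143.82907031] 59.390754658918326 [ 0.09238846  0.85008247 -1.27583986]
```

View pics/w12.png

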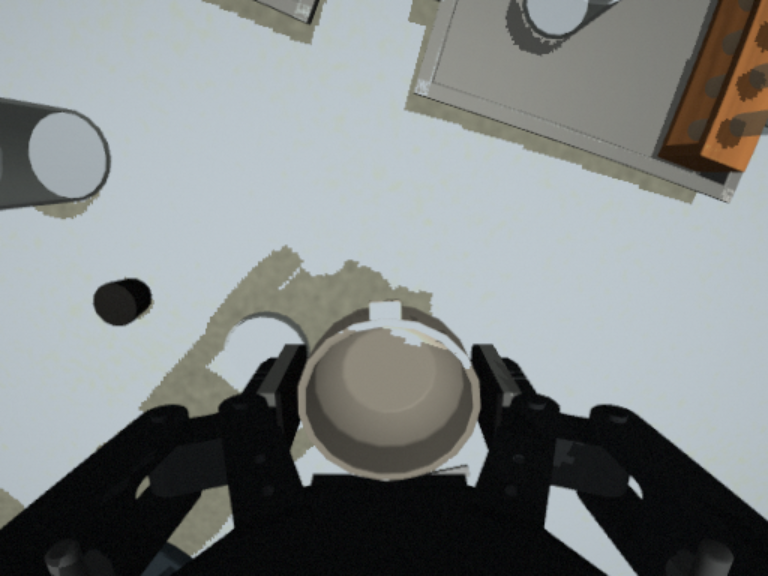

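The basin sits level in the grip, with its lip at (385,310). Now I'll turn it back and carry it to the mat.

Request:
jog_arm --pt "52 0 0 0 0 0 -0.18" --pt "52 0 0 0 0 0 -0.18" --pt "52 0 0 0 0 0 -0.18" --pt "52 0 0 0 0 0 -0.18" --pt "52 0 0 0 0 0 -0.18"

```text
t: 33.75
ee_pos: [406.7, -174.3, 140.1]
tcp_rot: [[0.393, 0.919, -0.002], [0.919, -0.393, 0.001], [0.0, -0.002, -1.0]]
force: [0.6, -0.1, -0.8]
finger_gap: 59.2
```

Request:
jog_arm --pt "52 0 0 0 0 0 -0.18" --pt "52 0 0 0 0 0 -0.18" --pt "52 0 0 0 0 0 -0.05" --pt "52 30 32 0 0 0 0" --pt "52 38 41 0 0 0 0"

```text
t: 34.38
ee_pos: [480.4, -106.1, 140.1]
tcp_rot: [[0.002, 1.0, -0.002], [1.0, -0.002, 0.0], [0.0, -0.002, -1.0]]
force: [1.0, -1.0, -0.1]
finger_gap: 59.3
```

Request:
jog_arm --pt "52 38 41 0 0 0 0" --pt "52 38 41 0 0 0 0" --pt "52 38 41 0 0 0 0" --pt "52 39 40 0 0 0 0" --pt "52 0 0 0 0 0 0.14"

```text
t: 35.0
ee_pos: [644.4, 49.1, 139.0]
tcp_rot: [[0.139, 0.99, -0.002], [0.99, -0.139, 0.0], [0.0, -0.002, -1.0]]
force: [-0.5, 0.1, -1.0]
finger_gap: 59.5
```

Request:
jog_arm --pt "52 0 0 0 0 0 0" --pt "52 0 0 40 0 0 0" --pt "52 0 0 40 0 0 0" --pt "52 0 0 0 0 0 0" --pt "52 0 0 0 0 0 0"

```text
t: 35.62
ee_pos: [644.0, 46.0, 62.6]
tcp_rot: [[0.139, 0.99, 0.001], [0.99, -0.139, -0.0], [0.0, 0.001, -1.0]]
force: [0.3, 0.4, -0.9]
finger_gap: 59.1
```

Run:
```python
from h import *
s=robot.observe();print(s['t'],s['ee_pos'],s['finger_gap'],s['force'])
snap('wrist','w13')
```

```text
35.625 [643.96262031  45.99693767  62.60482112] 59.067663015115365 [ 0.2797834   0.37220529 -0.89383312]
```

View pics/w13.png

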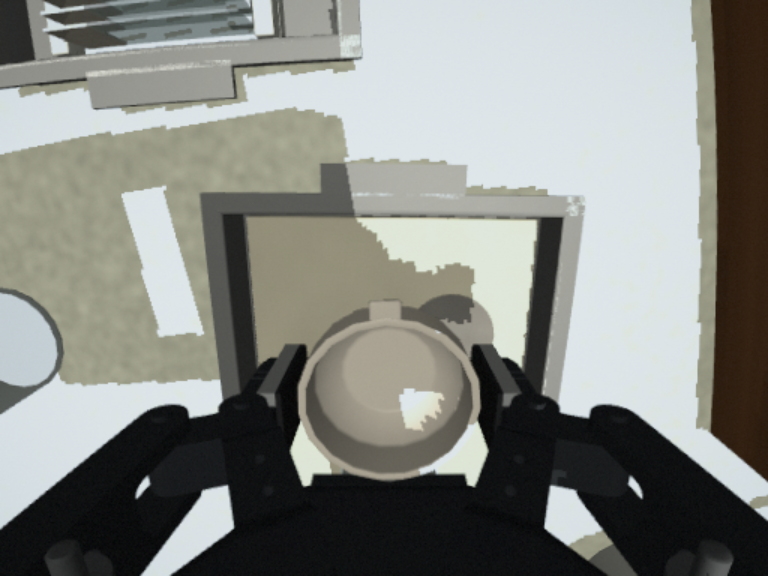

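The basin is centred over the mat and clear of the walls. I'll lower it.

Request:
jog_arm --pt "52 0 0 25 0 0 0" --pt "52 0 0 15 0 0 0" --pt "52 0 0 5 0 0 0" --pt "52 0 0 1 0 0 0" --pt "52 0 0 0 0 0 0"

```text
t: 36.3
ee_pos: [643.8, 46.4, 16.0]
tcp_rot: [[0.139, 0.99, 0.001], [0.99, -0.139, -0.0], [0.0, 0.001, -1.0]]
force: [-0.0, 0.6, -0.7]
finger_gap: 59.6
```

Request:
jog_arm --pt "52 0 0 1 0 0 0" --pt "52 0 0 1 0 0 0" --pt "52 0 0 0 0 0 0" --pt "52 0 0 1 0 0 0" --pt "52 0 0 0 0 0 0"

```text
t: 36.92
ee_pos: [643.5, 46.3, 12.9]
tcp_rot: [[0.14, 0.99, 0.0], [0.99, -0.14, -0.0], [-0.0, 0.0, -1.0]]
force: [-2.6, 0.2, 6.3]
finger_gap: 59.2
```

Contact. Release and lift, then check from above and from the scene camera.

Request:
jog_arm --pt "66 0 0 0 0 0 0" --pt "72 0 0 0 0 0 0" --pt "76 0 0 0 0 0 0" --pt "76 0 0 -30 0 0 0" --pt "76 0 0 -50 0 0 0"

```text
t: 37.55
ee_pos: [642.3, 46.3, 91.6]
tcp_rot: [[0.14, 0.99, -0.004], [0.99, -0.14, 0.0], [-0.0, -0.003, -1.0]]
force: [0.9, 0.1, 1.0]
finger_gap: 76.3
```

Request:
jog_arm --pt "76 0 0 -60 0 0 0" --pt "76 0 -60 -60 0 0 0" --pt "76 0 -60 -60 0 0 0" --pt "76 0 -60 -40 0 0 0" --pt "76 0 -60 0 0 0 0"

```text
t: 38.17
ee_pos: [444.5, 74.5, 277.6]
tcp_rot: [[0.14, 0.99, 0.005], [0.99, -0.14, 0.0], [0.001, 0.005, -1.0]]
force: [0.2, -0.1, 0.1]
finger_gap: 75.9
```

Request:
jog_arm --pt "76 0 -50 0 0 0 0" --pt "76 0 0 0 0 0 0" --pt "76 0 0 0 0 0 0" --pt "76 0 0 0 0 0 0"

```text
t: 38.67
ee_pos: [396.3, 81.2, 275.3]
tcp_rot: [[0.14, 0.99, -0.0], [0.99, -0.14, -0.0], [-0.0, -0.0, -1.0]]
force: [-0.0, 0.2, 0.1]
finger_gap: 75.9
```

Run:
```python
from h import *
s=robot.observe();print(s['t'],s['ee_pos'],s['finger_gap'],s['force'])
m,im=snap('scene');d,jm=snap('side')
a=cv2.resize(im[170:300,40:460],(800,248));b=cv2.resize(jm[100:310,120:420],(490,343))
out=np.zeros((595,800,3),np.uint8);out[:248]=a;out[250:593,:490]=b
cv2.imwrite('pics/end.png',out)
for n,P in dict(bottle=(590,342.5,92),burner=(631.5,-42.7,90)).items(): print(n,proj(m,P),proj(d,P))
```

```text
38.675 [396.28783424  81.15210255 275.27511584] 75.8950277500382 [-0.03012935  0.15976956  0.07852146]
bottle [[424.1264924  204.05540976]] [[214.69915166 111.88871209]]
burner [[222.07001295 212.39864579]] [[307.68668173 180.0621225 ]]
```

The viewer's limit is reached, so the last check will be by numbers.

Run:
```python
from h import *
for n in('scene','side'):
    m,im=snap(n);old=cv2.resize(cv2.imread(f'pics/{n}0.png'),(512,384),interpolation=cv2.INTER_AREA)
    df=(np.abs(cv2.GaussianBlur(im,(3,3),0).astype(int)-old).max(2)>40).astype(np.uint8)
    k,_,st,c=cv2.connectedComponentsWithStats(cv2.morphologyEx(df,cv2.MORPH_CLOSE,np.ones((3,3))))
    print(n,[st[i].tolist() for i in range(1,k) if st[i,4]>40])
    for nm,x,y,f,h,r in(('bottle',590,342.5,4,88,18),('box',577,270,4,30,40),('burner',631.5,-42.7,10,80,27),('basin',643.5,46.3,10,28,30),('beaker',601,-228.7,4,60,22),('large',432,58,0,88,31)):
        a=np.linspace(0,6.28,40);P=np.vstack([np.c_[x+r*np.cos(a),y+r*np.sin(a),0*a+z] for z in(f,f+h)])
        q=proj(m,P);print(nm,'expect bbox',q.min(0).round(),(q.max(0)-q.min(0)).round())
```

```text
scene [[229, 0, 17, 7, 89], [322, 0, 29, 4, 89], [439, 0, 68, 64, 1855], [281, 10, 190, 128, 4346], [283, 76, 65, 105, 3504], [115, 139, 38, 21, 506], [374, 141, 22, 30, 347], [166, 156, 26, 24, 302], [214, 156, 12, 12, 93], [209, 165, 26, 27, 371], [214, 211, 13, 15, 142], [403, 210, 22, 32, 355], [369, 216, 10, 7, 59], [134, 222, 8, 12, 68], [357, 222, 40, 15, 242], [208, 228, 30, 24, 423], [254, 229, 27, 12, 118], [265, 243, 22, 15, 127]]
bottle expect bbox [405. 198.] [29. 44.]
box expect bbox [359. 206.] [42. 38.]
burner expect bbox [208. 202.] [30. 49.]
basin expect bbox [253. 227.] [31. 33.]
beaker expect bbox [121. 199.] [27. 36.]
large expect bbox [264. 143.] [29. 48.]
side [[78, 0, 156, 140, 9444], [0, 20, 89, 194, 7325], [63, 54, 22, 43, 427], [216, 140, 19, 14, 120], [144, 151, 19, 24, 300], [180, 162, 16, 29, 336], [277, 165, 21, 23, 254], [303, 182, 10, 8, 60], [294, 191, 22, 17, 244], [83, 195, 126, 72, 3782], [0, 219, 34, 69, 958], [244, 220, 24, 29, 425], [337, 244, 13, 11, 110], [52, 247, 20, 14, 43], [257, 261, 26, 26, 320], [50, 293, 33, 8, 109], [268, 306, 32, 40, 672], [0, 311, 39, 31, 543], [65, 346, 9, 9, 64]]
bottle expect bbox [209. 108.] [13. 29.]
box expect bbox [212. 132.] [26. 25.]
burner expect bbox [295. 173.] [23. 34.]
basin expect bbox [278. 165.] [21. 22.]
beaker expect bbox [334. 229.] [21. 28.]
large expect bbox [213. 182.] [24. 39.]
```

```bash
python3 -c "
from rig import robot
print(robot.observe()['t']);robot.close_job()"
```

```text
38.875
the job is handed in; nothing more can be done
```

All five things are in their trays and the job is handed in after about 39 s of the 128 s allowed. Each was lowered until the force reading showed contact (5–13 N) and then released.

- **Slide tray:** the dropper bottle and the box of slides.
- **Heat tray, on the mat:** the spirit burner and the evaporating basin.
- **Tube tray:** the smaller beaker.
- **Larger beaker:** not touched. The side camera showed no change where it stands.

**Last checks:**
- Comparing before-and-after pictures from the scene and side cameras showed changes where each thing should now be. The one exception is the bottle in the side view, which the arm hid.
- After release, the wrist camera showed the bottle and the smaller beaker standing.
- The box, burner and basin were not seen in a picture after release, because the viewer's 16-picture limit refused my final one. For those I rely on the contact forces and the picture comparison.
- The arm ended raised and clear, with near-zero force on the wrist.
- The grip closed to 50 mm on the burner and 35 mm on the bottle, slightly under their stated 52 and 36 mm. Both held without slipping.

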